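# Clear the datum plate and hold the anvil block in its corner

## Task

Clear the datum plate by type: put the brass union nut from the plate into the squarer tray with the other nut, and lay the steel thread gauge from the plate in the longer tray with the other gauge. Then set the stainless micrometer anvil block flat on the plate and press it into the corner so that it sits square and firmly against both fences at once. Finish while still holding it there, pushed against both; do not let go, and leave the green dial gauge where it lies.

Things in the scene. Friction and masses are not known exactly. Their poses are not given: they have to be found in the camera images.
- plate: Dark steel datum plate, 260 (x) x 240 (y) x 12 mm thick, fixed to the bench; its place and yaw differ each time. Origin: centre of its underside, at bench height; its top is 12 mm up. A low fence stands along its +x edge and another along its +y edge; they form the corner.
- fence_a: Steel stop bar along the plate's +x edge, fixed: 12 (x) x 210 (y) x 16 mm high, standing on the plate's top. Origin: centre of its underside, axes as the plate's; its stop face looks to -x, 6 mm from the origin. Rigid.
- fence_b: Steel stop bar along the plate's +y edge, fixed: 230 (x) x 12 (y) x 16 mm high, standing on the plate's top. Origin: centre of its underside, axes as the plate's; its stop face looks to -y, 6 mm from the origin. Rigid.
- corner (a point): The point on the plate's top surface where the two stop faces would meet, axes as the plate's: 118 mm in x and 108 mm in y from the plate's centre. A block seated in the corner lies to the -x and -y side of it.
- anvil: Stainless micrometer anvil block: plain upright square block 44 x 44 mm, 46 mm high, with a raised round face 22 mm wide and 5 mm high on top; loose, about 0.7 kg. Stands on the bench left or right of the plate. Origin: centre of its underside; x and y are square to its sides.
- nut: Brass union nut lying on the plate: hexagon 36 mm across flats, 18 mm high, with a round collar 29 mm wide rising to 24 mm and a through bore 22 mm wide; about 110 g. Origin: centre of its underside; z up; one pair of flats faces its +x and -x, the others every 60 degrees.
- thread_gauge: Steel thread plug gauge lying on the plate along its own x: eight-sided handle 56 mm long and 16 mm across flats in the middle, a round threaded plug 11 to 13 mm thick at each end, 100 mm overall; about 110 g. Origin: the underside of the handle's middle, 8 mm below its centre line; z up.
- fittings_tray: Squarer grey tray, fixed: 150 (x) x 130 (y) x 28 mm high outside, walls and floor 4 mm. Holds a smaller loose brass nut near its +x -y inner corner (within 46 mm of that corner's walls); the rest is free. Origin: centre of its underside. It may stand left or right of the plate.
- gauge_tray: Longer grey tray, fixed: 200 (x) x 130 (y) x 28 mm high outside, walls and floor 4 mm. Holds another loose thread gauge like the first, lying along x about 40 mm to the -y side of its centre; the +y half is free. Origin: centre of its underside. It may stand left or right of the plate.
- dial: Green enamel dial gauge, 58 mm round, 18 mm thick, lying loose face up on the bench on the other side of the plate from the anvil block, with a thin steel stem 8 mm thick reaching 50 mm from its centre along +x. Origin: centre of its underside. To be left alone.

How it is judged:
On the way, in this order (a step that is already met when the one before it is completed fails the run):
1. the nut lies in the squarer tray and the thread gauge in the longer tray, both let go (x of nut in the frame of fittings_tray between -0.068 and 0.068 m and y of nut in the frame of fittings_tray between -0.058 and 0.058 m and z of nut in the frame of fittings_tray below 0.03 m and contact force between each of nut, thread_gauge and the fingers below 0.1 N and linear speed of each of nut, thread_gauge below 0.05 m/s and x of thread_gauge in the frame of gauge_tray between -0.09 and 0.09 m and y of thread_gauge in the frame of gauge_tray between -0.058 and 0.058 m and z of thread_gauge in the frame of gauge_tray below 0.025 m and angle between thread_gauge's own x axis and vertical between 1.3 and 1.84 rad), for 0.2 s.
2. the anvil block sits flat and square in the corner (x of anvil in the frame of corner between -0.025 and -0.0195 m and y of anvil in the frame of corner between -0.025 and -0.0195 m and z of anvil in the frame of corner between -0.003 and 0.004 m and angle between anvil's own z axis and vertical below 0.06 rad and (angle between the x axis of anvil and the x axis of plate, either way round below 0.045 rad or angle between the x axis of anvil and the y axis of plate, either way round below 0.045 rad)), for 0.2 s.
At the end, for the whole second after the job is handed in: Nut and thread gauge let go and at rest, each in its tray (gauge lying flat); anvil block flat on the plate (4 mm, 0.06 rad), within 3 mm of both stop faces, square within 0.045 rad, at rest, pressing each fence with over 2 N, fingers on it with over 2 N (all of step 1 and all of step 2 and contact force between anvil and fence_a above 2 N and contact force between anvil and fence_b above 2 N and contact force between anvil and the fingers above 2 N and linear speed of anvil below 0.01 m/s); the arm keeps its last pose, push and grip.
It fails at once if the green dial gauge is moved more than 30 mm (distance of dial from where it was at the start of the episode above 0.03 m).
It also fails if it takes over 72 s, if anything falls off the work surface, if the arm or the gripper's body presses on something with over 40 N, if the wrist force passes 120 N, or if a joint passes its speed limit or range.

## Robot

A 6-joint arm with a two-finger parallel gripper is mounted at the origin on the work surface. World frame = base frame: x ahead of the robot, y to its left, z up, the work surface at z = 0. Lengths are in m, angles in rad, forces in N, time in s.
With the tool pointing down it reaches from about 0.375 to 0.75 m from the base axis. Payload 9 kg.
Tool frame: the origin (TCP) lies between the finger pads; the fingertips stand 11 mm ahead of it and the grasp point (between the pads) lies 8 mm behind it; z points along the fingers, y is the line along which they close (so a half turn about z gives the same grasp; the last joint's range is limited). The gripper opens to 85 mm and grips with 20 to 120 N. Pads are 22 mm wide; open, the fingers measure 114 mm over their backs; the gripper's body (76 mm by 85 mm) begins 54 mm behind the grasp point. The pads swing forward as they close: fully open they stand 13 mm farther back than shut.
Start: joints at [-1.556, 0.104, 0.097, 1.564, 0, 1.353], TCP at [0.138, -0.584, 0.242] pointing down, gripper open.
Joint ranges: [-2.99, 2.99], [-0.84, 1.86], [-1.1, 1.16], [-1.84, 2.11], [-1.51, 1.56], [-3.14, 3.14]. Speed limits (rad/s): [2.22, 2.22, 2.57, 3.14, 3.14, 3.14].

## Interface

Orientations are given as a unit quaternion [w, x, y, z].
In Python, from plant import status, viewer, ctrl gives the robot as it stands. The module is installed in compiled form; this text tells all that it offers.
- The arm moves only by the tool send_rows, never from a script. Its argument "motion" is text: rows parted by semicolons, each of 7 numbers parted by spaces: the opening, from 0 (shut) to 1 (fully open), then the shift along the tool's x, y, z in m, then the turn, a rotation vector about the tool's x, y, z in degrees. A call has 1 to 5 rows; each row shifts and turns the commanded pose from where the row before left it, along the tool's axes as they then stand; what a row does not reach is not made up. A row lasts 1/8 s, in which the tool goes at most 62.5 mm and 10.7 degrees, less where a joint would pass 70% of its speed; a pose out of reach is approached as far as the arm can. A call is refused whole if a number of a shift passes 0.0625 or a number of a turn 10.7, either way. A call with a gripper value outside its range is refused whole. The fingers move at their own pace and stop on an object; "newtons" is the grip in N (left out, the last holds). Time passes only in rows, so rows that do not move let the fingers close. It gives the time, the measured TCP pose, the force, the opening and the grip force at its end, in the units of the state.
- status.observe(): the state, without advancing time (a new reading comes with each control period).
- viewer.grab_frame(name): name is "side" or "top"; returns a dict with "color" (480x640x3 uint8, blue, green, red), "fx", "fy", "cx", "cy" (pixels), "extrinsics" (4x4, takes a point from camera to world coordinates). Camera axes: x right, y up, looking along -z (the intrinsics and any distortion apply to the point x, -y, -z); pixel columns grow to the right and rows downward; lengths in m; the calibration is good to about 2 mm. A picture is of the moment at which its call begins. There is no depth.
- ctrl.finish_job(): hands the job in; it is judged then, once.
Trained networks look in a picture, given as the dict that the camera call returned (one of the last four; its "shot" number tells which), for a name from the list of things; names that differ only in an ending like _2 or _b are one class to them, and where a whole thing is asked for, a point or a joint stands for the part that bears it (a point fixed in the world has none). Each returns a list of dicts, best first, with "conf" (0 to 1); they miss things now and then, are a little off and sometimes report something else, mostly with a low value. They report only what shows in the picture. A call takes as long as a camera call.
- viewer.spot_in(label, picture): "xyz" ([x, y, z] in m, in the coordinates of the camera as it stood for that picture, good to about 4 mm: the middle of the surface that is visible of it).
The state is a dict: "time": time; "joints": joint angles; "qd": joint speeds; "joint_torque": joint torques, N m; "tool_pos": TCP position; "tcp_rot": TCP orientation; "contact_force": force on the tool from outside, world axes, zero at the start; "wrist_torque": the same for the moment, N m; "gripper_width": opening from 0.0 (shut) to 1.0 (fully open); "gripper_force": force on a finger pad.
Only numpy, scipy, OpenCV 4.12 (cv2) and the standard library are available. Lean on these libraries where they do the work, as an engineer would, in place of code of your own. Each camera call takes 0.05 s, during which the arm holds its last target. There are 200 camera calls.

## Working session

There is one attempt and no reset: what is moved stays moved. The work goes in short steps, Python scripts to look and compute and a tool call to move; the robot and the scene stay as the last step left them, time stands still between calls to the robot, and variables do not carry over. Pictures are saved under pics/ and viewed, at most 10 in all, crops included, and the job is handed in when it is done.

Besides the shell and the picture viewer there is one more tool, called after ">>>" as name(argument=value, ...), one argument or row to a line, values as JSON. send_rows: Moves the arm, as the interface text tells. Its arguments: {"type":"object","properties":{"motion":{"type":"string"},"newtons":{"type":"number"}},"required":["motion"]}

```bash
mkdir -p pics; python3 - <<'E'
from plant import status, viewer, ctrl
import cv2, numpy as np
print(status.observe())
for n in ("top","side"):
    p=viewer.grab_frame(n); cv2.imwrite(f"pics/{n}1.png",p["color"])
    E=np.array(p["extrinsics"]); print(n,[p[k] for k in("fx","fy","cx","cy")],E.round(3).tolist(),[k for k in p])
    for l in ["plate","anvil","nut","thread_gauge","fittings_tray","gauge_tray","dial","fence_a","fence_b"]:
        for d in viewer.spot_in(l,p)[:3]:
            x=np.array(d["xyz"]); print(l,round(d["conf"],2),(E[:3,:3]@x+E[:3,3]).round(3))
E
```

```text
{'time': 0.0, 'joints': array([-1.55569801e+00,  1.04711223e-01,  9.64224447e-02,  1.56388235e+00,
        1.10456622e-06,  1.35310252e+00]), 'qd': array([-9.80806962e-04, -6.29326045e-04,  1.09630771e-03, -9.76416299e-07,
       -3.49608289e-04,  3.85482706e-04]), 'joint_torque': array([-9.42933343e-05, -5.56939530e+01,  5.03643107e+01,  1.70356350e-02,
       -5.89245828e-04, -1.06546238e-05]), 'tool_pos': array([ 0.13842526, -0.58347527,  0.24148956]), 'tcp_rot': array([-6.83822153e-04,  9.93233389e-01,  1.16133386e-01,  7.00626771e-05]), 'contact_force': array([ 0.8076512 , -0.14684193,  0.85075869]), 'wrist_torque': array([-0.02872745,  0.00990835, -0.0291925 ]), 'gripper_force': 0.0, 'gripper_width': 1.004854836493077}
top [447.612445689983, 447.612445689983, 317.9342245804533, 241.60396964029846] [[-0.006, 0.988, -0.151, 0.411], [-1.0, -0.005, 0.002, 0.008], [0.001, 0.151, 0.988, 0.884], [0.0, 0.0, 0.0, 1.0]] ['color', 'fx', 'fy', 'cx', 'cy', 'extrinsics', 'shot']
plate 0.91 [ 0.567 -0.033  0.01 ]
anvil 0.61 [ 0.613 -0.281  0.047]
nut 0.56 [ 0.575 -0.058  0.031]
nut 0.53 [0.39
[... 210 characters left out ...]
[ 0.525 -0.146  0.026]
fence_b 0.94 [ 0.675 -0.062  0.028]
fence_b 0.68 [ 0.525 -0.146  0.026]
side [538.69722044711, 538.69722044711, 316.19917710377337, 236.29748934423984] [[0.993, 0.069, -0.1, 0.448], [-0.121, 0.655, -0.746, -0.772], [0.014, 0.753, 0.658, 0.719], [0.0, 0.0, 0.0, 1.0]] ['color', 'fx', 'fy', 'cx', 'cy', 'extrinsics', 'shot']
plate 0.92 [ 0.57  -0.059  0.013]
anvil 0.89 [ 0.617 -0.299  0.044]
thread_gauge 0.77 [0.516 0.041 0.022]
fittings_tray 0.62 [ 0.404 -0.304  0.002]
gauge_tray 0.7 [0.395 0.307 0.006]
dial 0.93 [0.63  0.277 0.016]
fence_a 0.71 [ 0.678 -0.081  0.028]
fence_a 0.6 [ 0.532 -0.153  0.027]
fence_b 0.71 [ 0.678 -0.081  0.028]
fence_b 0.6 [ 0.532 -0.153  0.027]
```

View pics/top1.png

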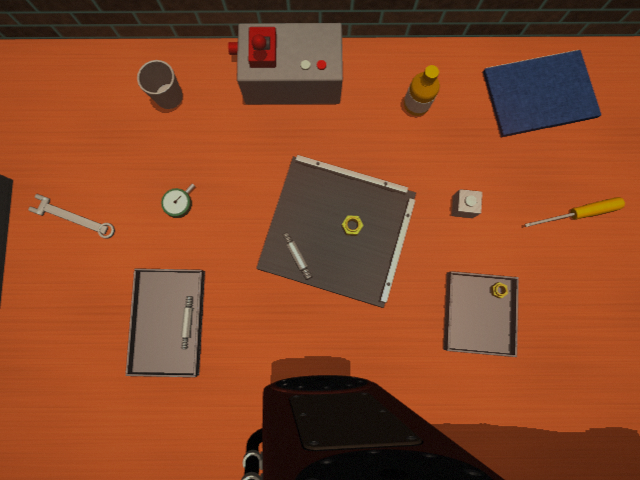

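View pics/side1.png

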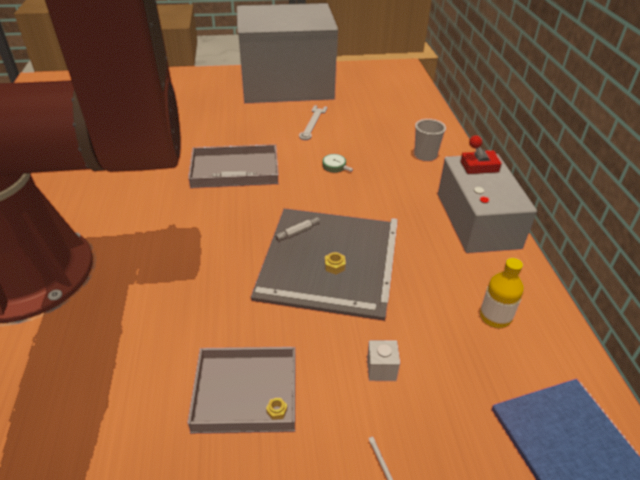

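The top view has +x world pointing up and +y world pointing left. The plate's corner is at its upper right, about px (412,193). Fence_a is on the right (413,200 to 385,300) and fence_b along the top (297,158 to 408,190). The nut is at (352,225), the gauge at (297,256) and the anvil at (470,203). The squarer tray is at (482,313), the longer tray at (165,322) and the dial at (176,202).

```bash
cat > h.py <<'E'
import numpy as np, cv2
def w(p,uv,z):
    E=np.array(p["extrinsics"]); uv=np.atleast_2d(uv).astype(float)
    d=np.c_[(uv[:,0]-p["cx"])/p["fx"],-(uv[:,1]-p["cy"])/p["fy"],-np.ones(len(uv))]@E[:3,:3].T
    return E[:3,3]+d*((z-E[2,3])/d[:,2])[:,None]
def mask(img,box,f):
    x0,y0,x1,y1=box; m=np.zeros(img.shape[:2],np.uint8); m[y0:y1,x0:x1]=(f(img[y0:y1,x0:x1].astype(int))*255); 
    n,l,s,_=cv2.connectedComponentsWithStats(m); k=1+np.argmax(s[1:,4]); return (l==k)
def rect(p,m,z):
    # min-area rect in world plane z
    v,u=np.nonzero(m); q=w(p,np.c_[u,v],z)[:,:2]
    (c,s,a)=cv2.minAreaRect((q*1000).astype(np.float32)); return np.round(c,1),np.round(s,1),round(a,1),len(u),q.mean(0).round(4)
E
python3 - <<'E'
from h import *
from plant import viewer
p=viewer.grab_frame("top"); img=p["color"]
bright=lambda a:a.min(2)>120
yel=lambda a:(a[...,2]-a[...,0]>70)&(a[...,1]>100)
for n,b,f,z in [("fb",(290,150,410,193),bright,.028),("fa",(380,196,420,305),bright,.028),("gauge",(278,228,318,284),lambda a:a.min(2)>75,.022),
  ("nut",(335,210,370,242),yel,.02),("anvil",(455,185,485,218),lambda a:a.min(2)>90,.046),("nut2",(488,278,512,302),yel,.02),
  ("gauge2",(178,290,196,352),lambda a:a.min(2)>140,.016)]:
    m=mask(img,b,f); print(n,*rect(p,m,z))
grey=lambda a:(np.ptp(a,axis=2)<50)
for n,b in [("ftray",(435,262,530,365)),("gtray",(118,260,215,385))]:
    print(n,*rect(p,mask(img,b,grey),.028))
print("plate",*rect(p,mask(img,(250,145,425,315),lambda a:np.ptp(a,axis=2)<40),.014))
o=np.hstack([cv2.resize(img[145:315,250:425],None,fx=3,fy=3,interpolation=cv2.INTER_CUBIC),cv2.resize(img[170:240,440:500],(0,0),fx=4,fy=4,interpolation=cv2.INTER_CUBIC)[:280].repeat(1,0) if 0 else np.zeros((510,240,3),np.uint8)])
o[:280,525:765]=cv2.resize(img[170:240,440:500],(240,280),interpolation=cv2.INTER_CUBIC)
cv2.imwrite("pics/crop1.png",o)
E
```

```text
fb [678.6 -59.8] [227.3  10.4] 72.6 558 [ 0.6785 -0.06  ]
fa [ 510.  -142.6] [ 12.  172.7] 72.5 499 [ 0.508  -0.1413]
gauge [525.6  52.5] [76.5 16.4] 28.1 267 [0.52   0.0496]
nut [576.8 -60.6] [39.3 34. ] 89.7 198 [ 0.5765 -0.061 ]
anvil [ 616.6 -285.6] [44.2 42.8] 83.8 489 [ 0.6166 -0.2859]
nut2 [ 448.1 -342.8] [29.3 26.3] 62.6 107 [ 0.4482 -0.343 ]
gauge2 [390.  260.6] [ 4.9 52.8] 86.1 76 [0.389  0.2607]
ftray [ 403.8 -300.3] [135.9 148.4] 84.6 5498 [ 0.401  -0.2989]
gtray [391.2 293.8] [135.2 198.5] 88.8 7648 [0.3895 0.2938]
plate [569.5 -32.6] [259.2 243.4] 72.6 15242 [ 0.5647 -0.0313]
```

View pics/crop1.png

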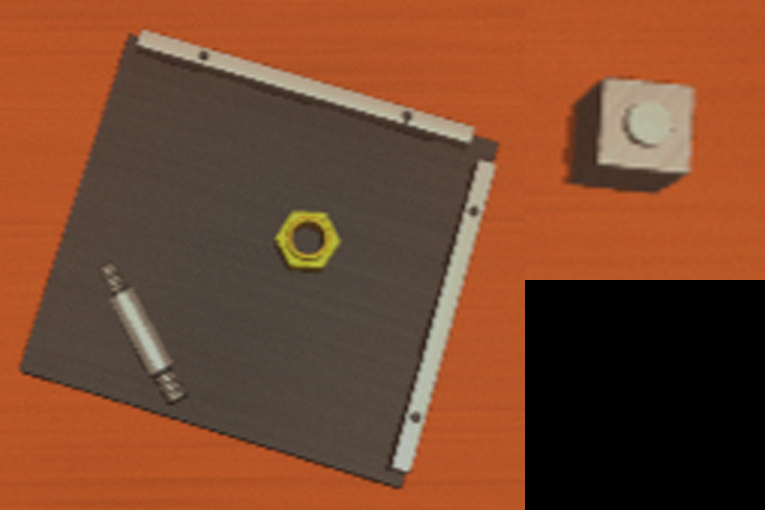

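>>> send_rows(
  motion="1 0 0 0 0 0 -8.35; 1 0 0 0 0 0 -8.35; 1 .0492 -.0181 .0117 0 0 0; 1 .0492 -.0181 .0117 0 0 0; 1 .0492 -.0181 .0117 0 0 0",
  newtons=40,
)

```text
time: 1.68
tool_pos: [0.2398, -0.4617, 0.2068]
tcp_rot: [0.0, 0.966, 0.259, 0.0]
contact_force: [-0.0, -0.5, -0.0]
gripper_width: 0.998
gripper_force: 0.0
```

>>> send_rows(
  motion="1 .0492 -.0181 .0117 0 0 0; 1 .0492 -.0181 .0117 0 0 0; 1 .0492 -.0181 .0117 0 0 0; 1 .0492 -.0181 .0117 0 0 0; 1 .0492 -.0181 .0117 0 0 0",
)

```text
time: 2.3
tool_pos: [0.4077, -0.2601, 0.1486]
tcp_rot: [0.0, 0.966, 0.259, 0.0]
contact_force: [0.4, -0.9, 0.2]
gripper_width: 1.0
gripper_force: 0.0
```

>>> send_rows(
  motion="1 .0492 -.0181 .0117 0 0 0; 1 .0492 -.0181 .0117 0 0 0; 1 .0492 -.0181 .0117 0 0 0; 1 .0492 -.0181 .0117 0 0 0; 1 .0492 -.0181 .0117 0 0 0",
)

```text
time: 2.92
tool_pos: [0.5755, -0.0585, 0.09]
tcp_rot: [0.0, 0.966, 0.259, 0.0]
contact_force: [0.9, -0.5, -0.3]
gripper_width: 1.002
gripper_force: 0.0
```

```bash
cat >> h.py <<'E'
def yaw(q):
    from scipy.spatial.transform import Rotation as R
    X=R.from_quat([q[1],q[2],q[3],q[0]]).as_matrix(); return np.degrees(np.arctan2(X[1,0],X[0,0])),X
def delta(s,tgt,th=None):
    y,X=yaw(s["tcp_rot"]); print("t",s["time"],"pos",s["tool_pos"].round(4),"yaw",round(y,2),"tilt",X[:2,2].round(3),"F",s["contact_force"].round(1),"w",round(s["gripper_width"],3),"gf",round(s["gripper_force"],1))
    if tgt is not None: print("tool shift",(X.T@(np.array(tgt)-s["tool_pos"])).round(4))
    if th is not None: print("turn z",round(-((th-y+180)%360-180),2))
E
python3 - <<'E'
from h import *
from plant import status,viewer
delta(status.observe(),[.575,-.0597,.026],30)
p=viewer.grab_frame("side"); cv2.imwrite("pics/s2.png",p["color"])
print(w(p,[[335,262]],.03), w(p,[[297,229.5]],.02))
t=viewer.grab_frame("top")
print(w(t,[[297,255.3],[285,233.3],[310.7,278.3]],.02))
E
```

```text
t 2.925 pos [ 0.5755 -0.0585  0.09  ] yaw 30.04 tilt [ 0.001 -0.   ] F [ 0.9 -0.5 -0.3] w 1.002 gf 0.0
tool shift [-0.001   0.0008  0.064 ]
turn z 0.04
[[ 0.57820749 -0.06624911  0.03      ]] [[0.51830079 0.04466756 0.02      ]]
[[0.51640583 0.04738133 0.02      ]
 [0.55990202 0.07092785 0.02      ]
 [0.47160736 0.02091079 0.02      ]]
```

>>> send_rows(
  motion="1 -.001 .001 .032 0 0 0; 1 0 0 .032 0 0 0; 1 0 0 0 0 0 0; 0 0 0 0 0 0 0; 0 0 0 0 0 0 0",
  newtons=40,
)

```text
time: 3.65
tool_pos: [0.575, -0.0619, 0.028]
tcp_rot: [0.001, 0.966, 0.259, 0.001]
contact_force: [-0.6, 1.0, -0.1]
gripper_width: 0.603
gripper_force: 0.0
```

>>> send_rows(
  motion="0 0 0 0 0 0 0; 0 0 0 0 0 0 0; 0 0 0 0 0 0 0",
)

```text
time: 4.03
tool_pos: [0.5749, -0.0617, 0.0278]
tcp_rot: [0.001, 0.966, 0.259, 0.001]
contact_force: [-1.9, -0.6, 6.1]
gripper_width: 0.412
gripper_force: 40.0
```

>>> send_rows(
  motion="0 0 0 -.03 0 0 0; 0 0 0 -.05 0 0 0; 0 -.0471 .0176 0 0 0 0; 0 -.0471 .0176 0 0 0 0; 0 -.0471 .0176 0 0 0 0",
)

```text
time: 4.65
tool_pos: [0.4773, -0.1788, 0.1068]
tcp_rot: [0.001, 0.966, 0.259, 0.0]
contact_force: [0.8, -1.1, -0.9]
gripper_width: 0.412
gripper_force: 40.4
```

>>> send_rows(
  motion="0 -.0471 .0176 0 0 0 0; 0 -.0471 .0176 0 0 0 0; 0 -.0471 .0176 0 0 0 0; 0 0 0 .03 0 0 0; 0 0 0 0 0 0 0",
)

```text
time: 5.28
tool_pos: [0.381, -0.2934, 0.0748]
tcp_rot: [-0.001, 0.966, 0.259, -0.001]
contact_force: [-1.0, 0.0, -0.7]
gripper_width: 0.411
gripper_force: 40.4
```

```bash
python3 - <<'E'
from h import *
from plant import status,viewer
delta(status.observe(),[.383,-.295,.022],30)
p=viewer.grab_frame("side"); cv2.imwrite("pics/s3.png",p["color"])
E
```

```text
t 5.275 pos [ 0.381  -0.2934  0.0748] yaw 29.97 tilt [-0.002  0.003] F [-1.   0.  -0.7] w 0.411 gf 40.4
tool shift [0.001  0.0026 0.0528]
turn z -0.03
```

View pics/s3.png

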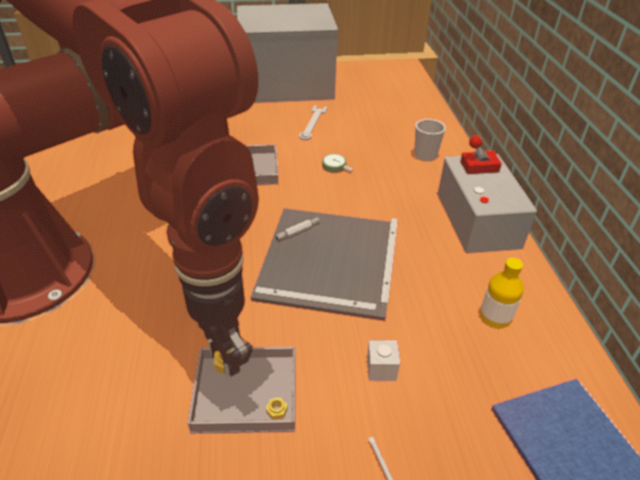

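Nut is in the grip at px (222,360), over the tray. Lowering and releasing.

>>> send_rows(
  motion="0 0 0 .03 0 0 0; 0 0 0 .023 0 0 0; 0 0 0 0 0 0 0; .65 0 0 0 0 0 0; .65 0 0 0 0 0 0",
)

```text
time: 5.95
tool_pos: [0.383, -0.295, 0.0249]
tcp_rot: [0.001, 0.966, 0.259, 0.0]
contact_force: [0.4, 0.0, 0.8]
gripper_width: 0.649
gripper_force: 0.0
```

>>> send_rows(
  motion=".65 0 0 -.035 0 0 0; .65 0 0 -.04 0 0 0; 1 .0411 -.0326 0 0 0 0; 1 .0411 -.0326 0 0 0 0; 1 .0411 -.0326 0 0 0 0",
)

```text
time: 6.58
tool_pos: [0.4409, -0.1468, 0.0996]
tcp_rot: [0.001, 0.966, 0.259, 0.001]
contact_force: [0.3, -0.6, -0.6]
gripper_width: 1.001
gripper_force: 0.0
```

>>> send_rows(
  motion="1 .0411 -.0326 0 0 0 0; 1 .0411 -.0326 0 0 0 0; 1 .0411 -.0326 0 0 0 0; 1 .0411 -.0326 0 0 0 0; 1 0 0 0 0 0 0",
)

```text
time: 7.2
tool_pos: [0.518, 0.0503, 0.0992]
tcp_rot: [0.0, 0.965, 0.261, 0.001]
contact_force: [-0.5, -1.0, 0.1]
gripper_width: 1.002
gripper_force: 0.0
```

```bash
python3 - <<'E'
from h import *
from plant import status,viewer
delta(status.observe(),[.5165,.0472,.026],30)
p=viewer.grab_frame("side"); cv2.imwrite("pics/s4.png",p["color"])
yel=lambda a:(a[...,2]-a[...,0]>70)&(a[...,1]>100)&(a[...,1]>a[...,2]*.6)
m=mask(p["color"],(195,350,262,425),yel); print(rect(p,m,.02))
E
```

```text
t 7.2 pos [0.518  0.0503 0.0992] yaw 30.3 tilt [0.001 0.   ] F [-0.5 -1.   0.1] w 1.002 gf 0.0
tool shift [-0.0029  0.0018  0.0732]
turn z 0.3
(array([ 386.6, -292.1]), array([42.3, 36.1]), 88.9, 384, array([ 0.387 , -0.2931]))
```

View pics/s4.png

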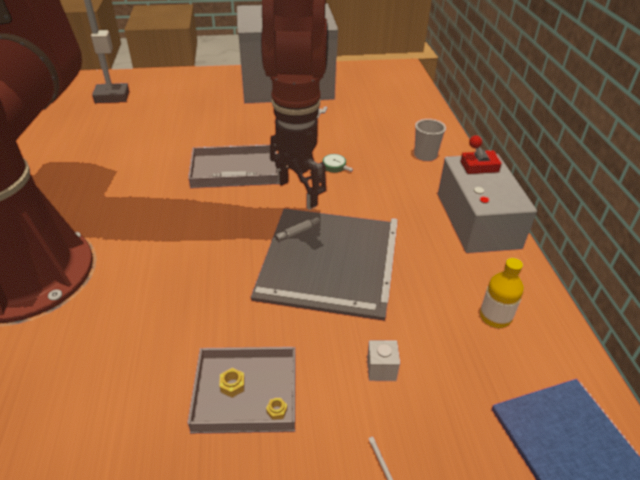

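Nut sits in the tray at px (232,380). The gripper is above the gauge at px (298,229).

>>> send_rows(
  motion="1 -.003 .002 .036 0 0 0; 1 0 0 .037 0 0 0; 1 0 0 0 0 0 0; 0 0 0 0 0 0 0; 0 0 0 0 0 0 0",
)

```text
time: 7.88
tool_pos: [0.5168, 0.0436, 0.0272]
tcp_rot: [0.001, 0.966, 0.259, 0.001]
contact_force: [0.5, -0.3, 0.2]
gripper_width: 0.607
gripper_force: 0.0
```

>>> send_rows(
  motion="0 0 0 0 0 0 0; 0 0 0 0 0 0 0; 0 0 0 0 0 0 0; 0 0 0 0 0 0 0",
)

```text
time: 8.38
tool_pos: [0.5159, 0.044, 0.026]
tcp_rot: [0.0, 0.966, 0.259, 0.0]
contact_force: [-1.4, 0.6, 6.1]
gripper_width: 0.169
gripper_force: 40.3
```

>>> send_rows(
  motion="0 0 0 -.03 0 0 0; 0 0 0 -.05 0 0 0; 0 0 0 0 0 0 10.4; 0 0 0 0 0 0 10.4; 0 0 0 0 0 0 10.2",
)

```text
time: 9.0
tool_pos: [0.5153, 0.0442, 0.1051]
tcp_rot: [0.0, 1.0, -0.011, -0.0]
contact_force: [-0.5, -0.4, -1.3]
gripper_width: 0.173
gripper_force: 39.5
```

>>> send_rows(
  motion="0 -.0217 -.0451 0 0 0 0; 0 -.0217 -.0451 0 0 0 0; 0 -.0217 -.0451 0 0 0 0; 0 -.0217 -.0451 0 0 0 0; 0 -.0217 -.0451 0 0 0 0",
)

```text
time: 9.62
tool_pos: [0.4083, 0.1855, 0.1085]
tcp_rot: [-0.034, 0.998, 0.044, -0.002]
contact_force: [0.1, 0.1, 0.1]
gripper_width: 0.172
gripper_force: 39.6
```

>>> send_rows(
  motion="0 -.0217 -.0451 0 0 0 0; 0 0 0 .03 0 0 0; 0 0 0 0 0 0 0",
)

```text
time: 10.0
tool_pos: [0.385, 0.2024, 0.0801]
tcp_rot: [-0.044, 0.997, 0.06, -0.005]
contact_force: [-0.6, 0.1, -1.2]
gripper_width: 0.171
gripper_force: 39.6
```

```bash
python3 - <<'E'
from h import *
from plant import status,viewer
delta(status.observe(),[.391,.320,.019],-1)
p=viewer.grab_frame("side"); t=viewer.grab_frame("top"); a=p["color"]; b=t["color"]
cv2.imwrite("pics/s5.png",np.vstack([cv2.resize(a[90:240,160:360],(800,600))[:, :][0:600:2,::2],cv2.resize(b[255:390,100:280],(400,300))]))
E
```

```text
t 10.0 pos [0.385  0.2024 0.0801] yaw 6.85 tilt [-0.015  0.087] F [-0.6  0.1 -1.2] w 0.171 gf 39.6
tool shift [ 0.0203 -0.1101  0.0711]
turn z 7.85
```

View pics/s5.png

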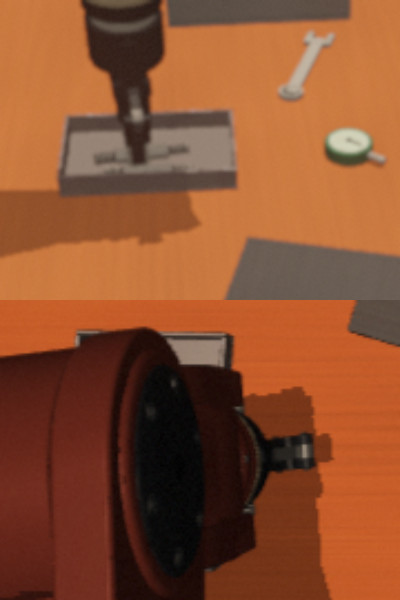

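The gauge is held horizontally, but the arm stopped short of the tray and tilted. Checking joints.

```bash
python3 - <<'E'
from h import *
from plant import status
s=status.observe(); print(s["joints"].round(3), s["qd"].round(2)); delta(s,None)
E
```

```text
[ 0.118 -0.415 -0.666  1.321  0.089  3.141] [-0.   -0.    0.02 -0.    0.   -0.  ]
t 10.1 pos [0.3867 0.2024 0.0823] yaw 6.81 tilt [-0.012  0.088] F [ 0.6 -0.2 -0.7] w 0.174 gf 39.6
```

>>> send_rows(
  motion="0 0 0 0 0 0 0",
)

```text
time: 10.22
tool_pos: [0.3874, 0.2024, 0.0828]
tcp_rot: [-0.044, 0.997, 0.059, -0.003]
contact_force: [0.2, 0.2, -1.9]
gripper_width: 0.172
gripper_force: 39.6
```

```bash
python3 - <<'E'
from h import *
from plant import status
s=status.observe(); print(s["joints"].round(3), s["qd"].round(2)); delta(s,None)
E
```

```text
[ 0.118 -0.416 -0.665  1.321  0.089  3.141] [-0.   -0.   -0.   -0.01  0.    0.  ]
t 10.225 pos [0.3874 0.2024 0.0828] yaw 6.79 tilt [-0.011  0.088] F [ 0.2  0.2 -1.9] w 0.172 gf 39.6
```

>>> send_rows(
  motion="0 0 0 -.03 0 0 -10; 0 0 0 0 0 0 -10; 0 0 0 0 0 0 -10; 0 0 0 0 0 0 -10; 0 0 0 0 0 0 -10",
)

```text
time: 10.85
tool_pos: [0.3876, 0.1997, 0.1126]
tcp_rot: [-0.041, 0.877, 0.478, 0.016]
contact_force: [0.7, -0.6, -1.0]
gripper_width: 0.172
gripper_force: 39.6
```

```bash
cat >> h.py <<'E'
def rv(s,th):
    from scipy.spatial.transform import Rotation as R
    _,X=yaw(s["tcp_rot"]); c,n=np.cos(np.radians(th)),np.sin(np.radians(th))
    T=np.array([[c,n,0],[n,-c,0],[0,0,-1.]]); print("rotvec deg",np.degrees(R.from_matrix(X.T@T).as_rotvec()).round(2))
E
python3 - <<'E'
from h import *
from plant import status
s=status.observe(); print(s["joints"].round(3)); y,_=yaw(s["tcp_rot"]); delta(s,[.391,.320,.1]); rv(s,y)
E
```

```text
[ 0.111 -0.433 -0.624  1.381  0.089  2.256]
t 10.85 pos [0.3876 0.1997 0.1126] yaw 57.01 tilt [-0.011  0.088] F [ 0.7 -0.6 -1. ] w 0.172 gf 39.6
tool shift [ 0.1016 -0.0614  0.0231]
rotvec deg [-3.26 -3.91  0.11]
```

>>> send_rows(
  motion="0 0 0 0 -3.3 -3.9 0; 0 0 0 0 0 0 -10.2; 0 0 0 0 0 0 -10.2; 0 0 0 0 0 0 -10.2; 0 0 0 0 0 0 -10.2",
)

```text
time: 11.48
tool_pos: [0.3876, 0.1998, 0.1126]
tcp_rot: [0.0, 0.656, 0.754, -0.0]
contact_force: [-0.4, -0.5, -1.6]
gripper_width: 0.173
gripper_force: 39.6
```

>>> send_rows(
  motion="0 0 0 0 0 0 -10.2; 0 0 0 0 0 0 -10.2; 0 0 0 0 0 0 -10.2; 0 0 0 0 0 0 -10.2; 0 0 0 0 0 0 -10.2",
)

```text
time: 12.1
tool_pos: [0.3876, 0.1998, 0.1126]
tcp_rot: [0.0, 0.268, 0.963, -0.0]
contact_force: [0.2, -0.2, -1.6]
gripper_width: 0.171
gripper_force: 39.6
```

>>> send_rows(
  motion="0 0 0 0 0 0 -10.2; 0 0 0 0 0 0 -10.2; 0 0 0 0 0 0 -9.8; 0 0 .05 0 0 0 0; 0 0 .05 0 0 0 0",
)

```text
time: 12.72
tool_pos: [0.3901, 0.301, 0.1128]
tcp_rot: [0.001, 0.011, 1.0, 0.0]
contact_force: [1.6, -0.7, -0.8]
gripper_width: 0.172
gripper_force: 39.7
```

```bash
python3 - <<'E'
from h import *
from plant import status
s=status.observe(); print(s["joints"].round(3)); delta(s,[.391,.320,.019]); rv(s,179)
E
```

```text
[ 0.391 -0.213 -0.445  1.338 -0.     0.414]
t 12.725 pos [0.3901 0.301  0.1128] yaw 178.7 tilt [0.001 0.   ] F [ 1.6 -0.7 -0.8] w 0.172 gf 39.7
tool shift [-0.0003  0.019   0.0938]
rotvec deg [ 0.02  0.06 -0.3 ]
```

>>> send_rows(
  motion="0 0 .019 .02 0 0 0; 0 0 0 .04 0 0 0; 0 0 0 .033 0 0 0; 0 0 0 0 0 0 0; .4 0 0 0 0 0 0",
)

```text
time: 13.35
tool_pos: [0.39, 0.3189, 0.0195]
tcp_rot: [-0.0, 0.01, 1.0, -0.0]
contact_force: [-0.6, 0.0, -0.6]
gripper_width: 0.374
gripper_force: 0.0
```

>>> send_rows(
  motion=".4 0 0 0 0 0 0; .4 0 0 0 0 0 0; .4 0 0 -.04 0 0 0; .4 0 0 -.05 0 0 0; 1 0 0 -.03 0 0 0",
)

```text
time: 13.98
tool_pos: [0.3903, 0.3192, 0.1417]
tcp_rot: [0.001, 0.01, 1.0, 0.0]
contact_force: [0.0, -1.0, 0.3]
gripper_width: 0.595
gripper_force: 0.0
```

```bash
python3 - <<'E'
from h import *
from plant import status,viewer
s=status.observe(); print(s["joints"].round(3)); delta(s,[.6166,-.2857,.15])
p=viewer.grab_frame("side"); cv2.imwrite("pics/s6.png",p["color"][80:400,150:450])
E
```

```text
[ 0.426 -0.189 -0.371  1.387 -0.     0.446]
t 13.975 pos [0.3903 0.3192 0.1417] yaw 178.81 tilt [0.002 0.001] F [ 0.  -1.   0.3] w 0.595 gf 0.0
tool shift [-0.2388 -0.6    -0.0084]
```

View pics/s6.png

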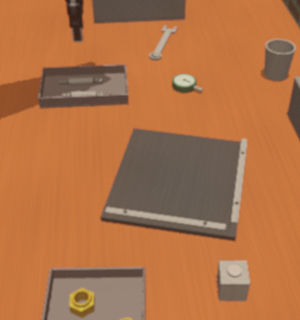

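Both gauges lie in the longer tray, at crop px (85,80) and (85,95). The dial is untouched. Next, the anvil.

>>> send_rows(
  motion="1 -.0184 -.0462 0 0 0 0; 1 -.0184 -.0462 0 0 0 0; 1 -.0184 -.0462 0 0 0 0; 1 -.0184 -.0462 0 0 0 0; 1 -.0184 -.0462 0 0 0 0",
)

```text
time: 14.65
tool_pos: [0.4772, 0.0844, 0.139]
tcp_rot: [0.0, 0.01, 1.0, -0.0]
contact_force: [0.6, 1.0, 0.3]
gripper_width: 1.002
gripper_force: 0.0
```

>>> send_rows(
  motion="1 -.0184 -.0462 0 0 0 0; 1 -.0184 -.0462 0 0 0 0; 1 -.0184 -.0462 0 0 0 0; 1 -.0184 -.0462 0 0 0 0; 1 -.0184 -.0462 0 0 0 0",
)

```text
time: 15.28
tool_pos: [0.5644, -0.1486, 0.1388]
tcp_rot: [-0.0, 0.01, 1.0, -0.0]
contact_force: [0.6, 0.2, 0.4]
gripper_width: 1.003
gripper_force: 0.0
```

>>> send_rows(
  motion="1 -.0184 -.0462 0 0 0 0; 1 -.0184 -.0462 0 0 0 0; 1 -.0184 -.0462 0 0 0 0; 1 0 0 0 0 0 3.8; 1 0 0 0 0 0 0",
)

```text
time: 15.9
tool_pos: [0.6161, -0.287, 0.1383]
tcp_rot: [-0.001, 0.044, 0.999, 0.0]
contact_force: [0.2, 0.8, 0.3]
gripper_width: 1.003
gripper_force: 0.0
```

```bash
python3 - <<'E'
from h import *
from plant import status,viewer
s=status.observe(); print(s["joints"].round(3)); delta(s,[.6166,-.2857,.031]); rv(s,175)
p=viewer.grab_frame("side");
m=mask(p["color"],(362,345,405,395),lambda a:(a.min(2)>110)&(np.ptp(a,axis=2)<60)); print(rect(p,m,.046))
cv2.imwrite("pics/s7.png",cv2.resize(p["color"][230:400,240:440],None,fx=3,fy=3))
E
```

```text
[-6.270e-01  3.550e-01  1.940e-01  1.411e+00 -1.000e-03 -5.400e-01]
t 15.9 pos [ 0.6161 -0.287   0.1383] yaw 175.0 tilt [-0.001  0.   ] F [0.2 0.8 0.3] w 1.003 gf 0.0
tool shift [-0.0005  0.0013  0.1073]
rotvec deg [-0.   -0.08 -0.  ]
(array([ 619.9, -289.9]), array([33.3, 43. ]), 83.6, 535, array([ 0.6198, -0.2901]))
```

View pics/s7.png

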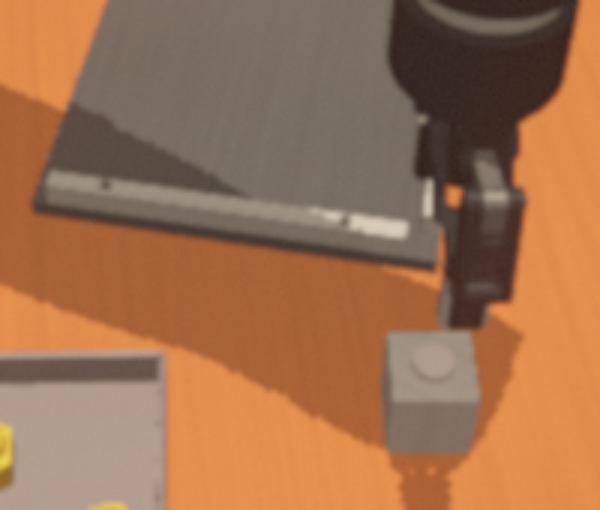

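The anvil's top face spans crop px (387,333) to (480,392), and the open fingers straddle it. Descending.

>>> send_rows(
  motion="1 -.001 .001 .05 0 0 0; 1 0 0 .04 0 0 0; 1 0 0 .017 0 0 0; 1 0 0 0 0 0 0; 0 0 0 0 0 0 0",
  newtons=60,
)

```text
time: 16.58
tool_pos: [0.6184, -0.2863, 0.034]
tcp_rot: [0.001, 0.043, 0.999, -0.001]
contact_force: [-0.4, -0.1, 0.6]
gripper_width: 0.815
gripper_force: 0.0
```

>>> send_rows(
  motion="0 0 0 0 0 0 0; 0 0 0 0 0 0 0; 0 0 0 0 0 0 0; 0 0 0 0 0 0 0; 0 0 0 0 0 0 0",
)

```text
time: 17.2
tool_pos: [0.6183, -0.2862, 0.0337]
tcp_rot: [0.001, 0.043, 0.999, -0.001]
contact_force: [0.1, 1.3, 6.4]
gripper_width: 0.502
gripper_force: 64.3
```

>>> send_rows(
  motion="0 0 0 -.02 0 0 0; 0 0 0 -.03 0 0 0; 0 0 0 0 0 0 0; 0 0 0 0 0 0 0",
)

```text
time: 17.7
tool_pos: [0.6168, -0.2854, 0.0806]
tcp_rot: [-0.001, 0.043, 0.999, 0.0]
contact_force: [-0.0, 0.6, -7.3]
gripper_width: 0.504
gripper_force: 63.1
```

```bash
python3 - <<'E'
from h import *
from plant import status
s=status.observe(); y=np.radians(-107.4); xd=np.array([np.cos(y),np.sin(y)]); yd=np.array([-xd[1],xd[0]])
C=np.array([.5695,-.0326])+.118*xd+.108*yd; print("corner",C)
t=C-.030*xd-.030*yd; print("approach",t)
delta(s,[*t,.09],162.6)
E
```

```text
corner [ 0.63727114 -0.17749676]
approach [ 0.61761516 -0.13989833]
t 17.7 pos [ 0.6168 -0.2854  0.0806] yaw 175.02 tilt [-0.002  0.   ] F [-0.   0.6 -7.3] w 0.504 gf 63.1
tool shift [ 0.0118  0.145  -0.0093]
turn z 12.42
```

>>> send_rows(
  motion="0 0 0 -.01 0 0 6.2; 0 0 0 0 0 0 6.2; 0 .0142 .0463 0 0 0 0; 0 .0142 .0463 0 0 0 0; 0 .0142 .0463 0 0 0 0",
)

```text
time: 18.32
tool_pos: [0.6169, -0.1386, 0.0896]
tcp_rot: [-0.002, 0.151, 0.988, 0.0]
contact_force: [-0.1, -0.2, -7.1]
gripper_width: 0.503
gripper_force: 63.7
```

>>> send_rows(
  motion="0 0 0 .02 0 0 0; 0 0 0 .01 0 0 0; 0 0 0 0 0 0 0; 0 0 0 0 0 0 0",
)

```text
time: 18.82
tool_pos: [0.6182, -0.1414, 0.0618]
tcp_rot: [-0.0, 0.152, 0.988, -0.0]
contact_force: [1.0, 0.5, -7.0]
gripper_width: 0.498
gripper_force: 63.9
```

```bash
python3 - <<'E'
from h import *
from plant import status,viewer
s=status.observe(); delta(s,[.6176,-.1399,.0465]); rv(s,162.6)
p=viewer.grab_frame("side"); t=viewer.grab_frame("top")
cv2.imwrite("pics/s8.png",np.hstack([cv2.resize(p["color"][190:330,310:440],(390,420)),cv2.resize(t["color"][140:280,330:460],(390,420))]))
E
```

```text
t 18.825 pos [ 0.6182 -0.1414  0.0618] yaw 162.54 tilt [-0.001 -0.   ] F [ 1.   0.5 -7. ] w 0.498 gf 63.9
tool shift [0.001  0.0013 0.0153]
rotvec deg [-0.04 -0.03 -0.06]
```

View pics/s8.png

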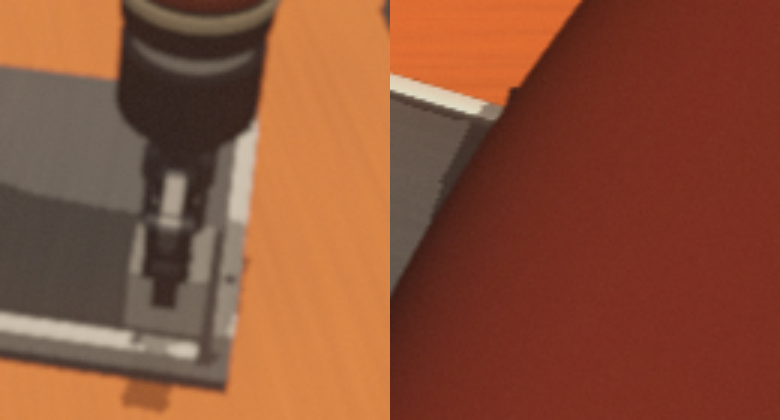

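The block hangs inside both fences, at side-crop px (165,280). Lowering it onto the plate.

>>> send_rows(
  motion="0 0 0 .008 0 0 0; 0 0 0 .006 0 0 0; 0 0 0 0 0 0 0; 0 0 0 0 0 0 0",
)

```text
time: 19.42
tool_pos: [0.6181, -0.1404, 0.0476]
tcp_rot: [-0.0, 0.151, 0.989, -0.0]
contact_force: [-0.6, 0.1, -7.5]
gripper_width: 0.502
gripper_force: 64.0
```

>>> send_rows(
  motion="0 0 0 .001 0 0 0; 0 0 0 .001 0 0 0; 0 0 0 0 0 0 0; 0 0 0 0 0 0 0",
)

```text
time: 19.92
tool_pos: [0.6182, -0.1404, 0.0458]
tcp_rot: [-0.0, 0.151, 0.989, -0.0]
contact_force: [0.0, -0.1, -6.5]
gripper_width: 0.498
gripper_force: 64.2
```

>>> send_rows(
  motion="0 0 0 .001 0 0 0; 0 -.002 0 0 0 0 0; 0 -.002 0 0 0 0 0; 0 -.002 0 0 0 0 0; 0 0 0 0 0 0 0",
)

```text
time: 20.55
tool_pos: [0.6239, -0.1422, 0.0457]
tcp_rot: [-0.0, 0.151, 0.989, -0.0]
contact_force: [-6.1, 1.3, 2.6]
gripper_width: 0.505
gripper_force: 65.2
```

>>> send_rows(
  motion="0 0 -.002 0 0 0 0; 0 0 -.002 0 0 0 0; 0 0 -.002 0 0 0 0; 0 0 0 0 0 0 0",
)

```text
time: 21.05
tool_pos: [0.6232, -0.147, 0.0457]
tcp_rot: [0.001, 0.151, 0.989, 0.001]
contact_force: [1.8, 6.7, 2.4]
gripper_width: 0.497
gripper_force: 65.2
```

>>> send_rows(
  motion="0 -.001 0 0 0 0 0; 0 -.001 0 0 0 0 0; 0 0 0 0 0 0 0",
)

```text
time: 21.42
tool_pos: [0.6233, -0.147, 0.0457]
tcp_rot: [-0.001, 0.15, 0.989, 0.001]
contact_force: [-9.3, 8.9, 10.3]
gripper_width: 0.501
gripper_force: 66.2
```

>>> send_rows(
  motion="0 0 -.001 0 0 0 0; 0 0 -.001 0 0 0 0; 0 0 0 0 0 0 0",
)

```text
time: 21.8
tool_pos: [0.6233, -0.1472, 0.0458]
tcp_rot: [-0.001, 0.15, 0.989, 0.003]
contact_force: [-6.0, 17.7, 11.5]
gripper_width: 0.502
gripper_force: 66.2
```

>>> send_rows(
  motion="0 -.001 0 0 0 0 0; 0 -.001 0 0 0 0 0; 0 0 0 0 0 0 0",
)

```text
time: 22.18
tool_pos: [0.6234, -0.1472, 0.0458]
tcp_rot: [-0.003, 0.15, 0.989, 0.003]
contact_force: [-16.0, 20.0, 17.9]
gripper_width: 0.504
gripper_force: 67.2
```

>>> send_rows(
  motion="0 0 0 -.001 0 0 0; 0 0 -.001 0 0 0 0; 0 0 -.001 0 0 0 0; 0 0 0 0 0 0 0; 0 0 0 0 0 0 0",
)

```text
time: 22.8
tool_pos: [0.6234, -0.1473, 0.0459]
tcp_rot: [-0.002, 0.149, 0.989, 0.004]
contact_force: [-9.5, 26.3, 10.9]
gripper_width: 0.5
gripper_force: 66.3
```

```bash
python3 - <<'E'
from h import *
from plant import status,viewer
s=status.observe(); delta(s,None); rv(s,162.6); print(s["wrist_torque"].round(2))
p=viewer.grab_frame("side")
E=np.array(p["extrinsics"]); 
for l in ("fence_a","plate"): pass
cv2.imwrite("pics/s9.png",cv2.resize(p["color"][225:325,330:410],(640,600),interpolation=cv2.INTER_CUBIC) if 0 else cv2.resize(p["color"][230:325,310:420],(660,570),interpolation=cv2.INTER_CUBIC))
E
```

```text
t 22.8 pos [ 0.6234 -0.1473  0.0459] yaw 162.83 tilt [-0.003  0.009] F [-9.5 26.3 10.9] w 0.5 gf 66.3
rotvec deg [ 0.44 -0.33  0.23]
[ 5.52  1.97 -0.07]
```

View pics/s9.png

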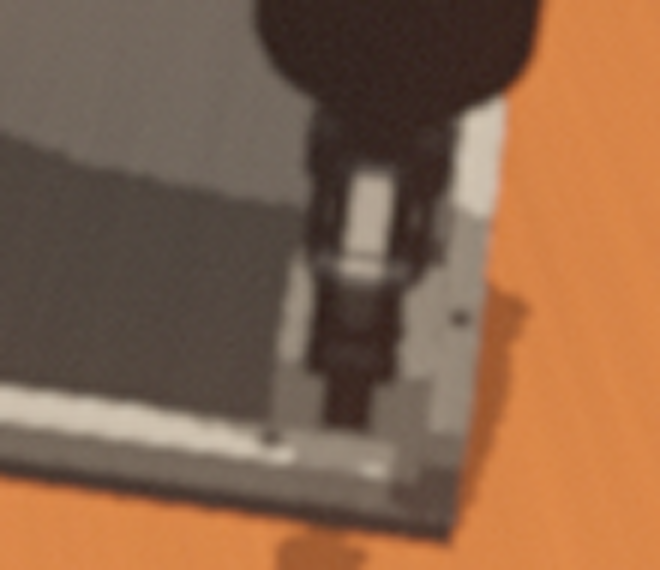

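Pushing further adds force but no motion, so the block is hard against both fences. In the picture the finger tip at (350,425) clears fence_a's top at about (350,440). I'll add a little more push toward fence_b, let it settle, and hand in.

>>> send_rows(
  motion="0 -.001 0 0 0 0 0; 0 0 0 0 0 0 0; 0 0 0 0 0 0 0; 0 0 0 0 0 0 0; 0 0 0 0 0 0 0",
)

```text
time: 23.48
tool_pos: [0.6235, -0.1474, 0.0459]
tcp_rot: [-0.003, 0.149, 0.989, 0.004]
contact_force: [-14.7, 26.9, 14.9]
gripper_width: 0.502
gripper_force: 66.7
```

```bash
python3 - <<'E'
from h import *
from plant import status,ctrl
s=status.observe(); delta(s,None)
f=s["contact_force"]; a=f[:2]@[.299,.954]; b=f[:2]@[-.954,.299]; print(a,b)
if a>10 and b>10: print(ctrl.finish_job())
E
```

```text
t 23.475 pos [ 0.6235 -0.1474  0.0459] yaw 162.83 tilt [-0.005  0.01 ] F [-14.7  26.9  14.9] w 0.502 gf 66.7
21.25335048133027 22.104238490157865
the job is handed in; nothing more can be done
None
```

I handed the job in at 23.5 s with the nut and thread gauge in their trays, the dial untouched in the last view of it, and the anvil block still gripped and pushed into the corner with about 21 N toward fence_a and 22 N toward fence_b. The hand-in returned no verdict, and contact at both fences is inferred from force and stalled motion rather than seen.

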